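# Top up the store-room tin dispenser, older tin first

## Task

Load the two tins lying on top of the wooden tin dispenser: roll the red one (the older) along the shelf and over the edge of the slot, and when it has run down to the queue, roll in the green one, so that the red will come out before the green. Roll them, don't lift them off the shelf, and leave everything else on the table where it is.

Things in the scene. Friction and masses are not known exactly. Their poses are not given: they have to be found in the camera images.
- dispenser: Gravity-feed tin dispenser of pale wood, fixed, 414 mm wide (its y), 115 mm deep (its x), 190 mm tall. Origin on the table, straight below the middle of its slot; x points out of its windowed front, away from the robot (give or take its yaw). Below its top: a take-out bay at +y, two whitish storage boxes at -y. Its top is the loading shelf with the slot: see point slot.
- slot (a point): Middle of the slot, in the plane of the level, grey-felted loading shelf, 180 mm above the dispenser's origin. The shelf is a trough 95 mm wide (rims at x = +-47.5 mm) and 390 mm long (end rims at y = +-195 mm); rims stand 10 mm above it. The open slot crosses it at y = -31 to +31 mm; shelf on both sides. A tin whose middle passes the slot's edge drops in by itself.
- takeout (a point): Where the first tin's middle rests in the take-out bay (dispenser x = 0, y = +168, z = 48 mm), at the low end of the run. A tin that drops through the slot lands on the run, which slopes down 13 degrees towards +y, and rolls on within about a second until it meets the last tin there.
- red_tin: Red-labelled tin, the older, to go in first; on the loading shelf on either side of the slot. Lies on its side across the trough (within 4 degrees), so it rolls along it: 54 mm in diameter, 85 mm long, about 0.2 kg, narrow cream band. Origin in its middle; own x along its axis. Loaded, it rests at about y = +63, z = 72 mm in the dispenser's frame.
- green_tin: Green-labelled tin, to go in second; on the shelf across the slot from the red one. Lies on its side across the trough (within 4 degrees), so it rolls along it: 54 mm in diameter, 85 mm long, about 0.2 kg, narrow cream band. Origin in its middle; own x along its axis. Loaded, it rests at the foot of the shaft, at about y = +10, z = 84 mm in the dispenser's frame.
- blue_tin_a: Tin with a blue label, already at the bottom of the run in the take-out bay (next to come out), same size; origin in its middle, at about y = +168, z = 48 mm in the dispenser's frame.
- blue_tin_b: Second tin with a blue label, in the run behind the first, same size; origin in its middle, at about y = +115, z = 60 mm in the dispenser's frame.
- cd_stack: Stack of music-disc cases, 125 x 142 x 40 mm, on the table to the left; origin under its centre. Bystander.
- tape_roll: Roll of brown packing tape lying flat, 100 mm across, 48 mm high, on the table beyond the dispenser; origin under its centre. Bystander.
- jam_jar: Amber jar with a red lid, 68 mm across, 95 mm high, standing on the table to the right; origin under its centre. Bystander.
- yellow_tin: Large tin with a yellow label, 65 mm across, 110 mm high, standing on the table to the right; origin under its centre. Bystander.
- torch: Black torch lying on the table beyond the dispenser, 140 mm long, 41 mm thick; origin under its middle, own x towards the lamp. Bystander.
- screwdriver: Screwdriver lying on the table to the right, near the robot; origin under its middle. Bystander.

How it is judged:
On the way, in this order (a step that is already met when the one before it is completed fails the run):
1. the red tin has run down to the blue ones while the green tin is still on the loading shelf (y of red_tin in the frame of dispenser between 0.045 and 0.08 m and z of red_tin in the frame of dispenser between 0.055 and 0.09 m and x of red_tin in the frame of dispenser between -0.03 and 0.03 m and z of green_tin in the frame of dispenser above 0.195 m), for 0.2 s.
2. the green tin has dropped in behind the red one (y of red_tin in the frame of dispenser between 0.045 and 0.08 m and z of red_tin in the frame of dispenser between 0.055 and 0.09 m and x of red_tin in the frame of dispenser between -0.03 and 0.03 m and y of green_tin in the frame of dispenser between -0.012 and 0.03 m and z of green_tin in the frame of dispenser between 0.067 and 0.102 m and x of green_tin in the frame of dispenser between -0.03 and 0.03 m), for 0.2 s.
At the end, for the whole second after the job is handed in: The four tins lie at rest (under 0.02 m/s) in one queue on the sloping run: the two blue ones where they were (within about 12 mm), the red one next (its middle 45 to 80 mm from the slot's middle along the run, not piled up), the green one last at the foot of the shaft (its middle -12 to 30 mm) (all of step 2 and y of blue_tin_a in the frame of dispenser between 0.155 and 0.18 m and z of blue_tin_a in the frame of dispenser between 0.036 and 0.06 m and y of blue_tin_b in the frame of dispenser between 0.1 and 0.13 m and z of blue_tin_b in the frame of dispenser between 0.048 and 0.072 m and linear speed of each of red_tin, green_tin, blue_tin_a, blue_tin_b below 0.02 m/s); the robot touches nothing.
It fails at once if a tin to be loaded is lifted more than 25 mm off the loading shelf (z of any of red_tin, green_tin in the frame of dispenser above 0.232 m).
It fails at once if one of the other things on the table is moved by more than 30 mm (distance of any of cd_stack, tape_roll, jam_jar, yellow_tin, torch, screwdriver from where it was at the start of the episode above 0.03 m).
It also fails if it takes over 51 s, if anything falls off the work surface, if the arm or the gripper's body presses on something with over 40 N, if the wrist force passes 120 N, or if a joint passes its speed limit or range.

## Robot

A 7-joint arm with a two-finger parallel gripper is mounted at the origin on the work surface. World frame = base frame: x ahead of the robot, y to its left, z up, the work surface at z = 0. Lengths are in m, angles in rad, forces in N, time in s.
With the tool pointing down it reaches from about 0.4 to 0.925 m from the base axis. Payload 5.6 kg.
Tool frame: the origin (TCP) lies between the finger pads; the fingertips stand 17 mm ahead of it and the grasp point (between the pads) lies 2 mm behind it; z points along the fingers, y is the line along which they close (so a half turn about z gives the same grasp; the last joint's range is limited). The gripper opens to 85 mm and grips with 20 to 120 N. Pads are 22 mm wide; open, the fingers measure 114 mm over their backs; the gripper's body (76 mm by 85 mm) begins 54 mm behind the grasp point. The pads swing forward as they close: fully open they stand 13 mm farther back than shut.
Start: joints at [-1.332, 0.468, -0.012, 1.603, 0.006, 1.071, -0.056], TCP at [0.181, 0.624, 0.248] pointing down, gripper open.
Joint ranges: [-2.53, 2.53], [-0.31, 2.02], [-1.57, 1.55], [0.28, 2.44], [-1.29, 4.43], [0.15, 1.84], [-2.92, 2.92]. Speed limits (rad/s): [2.57, 2.57, 3.14, 3.14, 3.14, 3.14, 3.14].

## Interface

Orientations are given as a unit quaternion [x, y, z, w].
In Python, from bench import monitor, optics, workorder gives the robot as it stands.
- The arm moves only by the tool step_arm, never from a script. Its argument "steps" is a list that holds one entry, the list of rows, each a list of 4 numbers: the shift along the world's x, y, z in m, then the turn about the world's z in degrees. In form: [[[x, y, z, twist], ...]]. A call has 1 to 20 rows; each row shifts and turns the commanded pose from where the row before left it; what a row does not reach is not made up. A row lasts 1/8 s, in which the tool goes at most 62.5 mm and 10.7 degrees, less where a joint would pass 70% of its speed; a pose out of reach is approached as far as the arm can. A call with a gripper value outside its range is refused whole. "fingers" is the finger opening in m, from 0 to 0.0854, set as the call begins (left out, the last holds). The fingers move at their own pace and stop on an object; "grip_force" is the grip in N (left out, the last holds). Time passes only in rows, so rows that do not move let the fingers close. It gives the time, the measured TCP pose, the force, the opening and the grip force at its end, in the units of the state.
- monitor.get_obs(): the state, without advancing time (a new reading comes with each control period).
- optics.grab_frame(name): name is "side" or "top"; returns a dict with "frame" (384x512x3 uint8, red, green, blue), "fx", "fy", "cx", "cy" (pixels), "T" (4x4, takes a point from camera to world coordinates). Camera axes: x right, y up, looking along -z (the intrinsics and any distortion apply to the point x, -y, -z); pixel columns grow to the right and rows downward; lengths in m; the calibration is good to about 2 mm. A picture is of the moment at which its call begins. There is no depth.
- workorder.job_done(): hands the job in; it is judged then, once.
The state is a dict: "clock": time; "qpos": joint angles; "joint_vel": joint speeds; "effort": joint torques, N m; "ee_pos": TCP position; "eef_rot": TCP orientation; "wrist_force": force on the tool from outside, world axes, zero at the start; "torque": the same for the moment, N m; "grip_width": finger opening in m; "gripper_force": force on a finger pad.
Only numpy, scipy, OpenCV 4.12 (cv2) and the standard library are available. Lean on these libraries where they do the work, as an engineer would, in place of code of your own. Each camera call takes 0.05 s, during which the arm holds its last target. There are 200 camera calls.

## Working session

There is one attempt and no reset: what is moved stays moved. The work goes in short steps, Python scripts to look and compute and a tool call to move; the robot and the scene stay as the last step left them, time stands still between calls to the robot, and variables do not carry over. Pictures are saved under pics/ and viewed, at most 10 in all, crops included, and the job is handed in when it is done.

Besides the shell and the picture viewer there is one more tool, called after "Emit:" in YAML: its name, and indented under it one key for each argument. step_arm: Moves the arm, as the interface text tells. Its arguments: {"type":"object","properties":{"steps":{"type":"array"},"fingers":{"type":"number"},"grip_force":{"type":"number"}},"required":["steps"]}

```bash
mkdir -p pics
python3 - <<'E'
from bench import monitor, optics
import cv2, numpy as np
o=monitor.get_obs(); print(o['clock'],o['ee_pos'],o['eef_rot'],o['grip_width'])
for n in('top','side'):
    f=optics.grab_frame(n); cv2.imwrite(f'pics/{n}0.png',cv2.resize(f['frame'][:,:,::-1],(768,576)))
    print(n,{k:v for k,v in f.items() if k!='frame'})
    np.save(f'pics/{n}0.npy',f['frame'])
E
```

```text
0.0 [0.18065059 0.62382828 0.24731953] [ 1.40464038e-01  9.90085362e-01 -9.07801149e-04 -7.43909594e-05] 0.0856990511293717
top {'fx': 403.0967230357779, 'fy': 403.0967230357779, 'cx': 250.9890362497454, 'cy': 195.56330188476662, 'T': array([[ 0.00849472,  0.99847995, -0.05445764,  0.42554109],
       [-0.99968116,  0.00977472,  0.02328142,  0.01644779],
       [ 0.02377834,  0.05424251,  0.99824463,  1.67720446],
       [ 0.        ,  0.        ,  0.        ,  1.        ]])}
side {'fx': 357.34026445312, 'fy': 357.34026445312, 'cx': 255.7714751660042, 'cy': 191.7657993070893, 'T': array([[ 0.97075256,  0.16643275, -0.17303066,  0.31183865],
       [-0.24005021,  0.66110039, -0.71086016, -0.88230626],
       [-0.00391977,  0.73160537,  0.68171711,  0.98287801],
       [ 0.        ,  0.        ,  0.        ,  1.        ]])}
```

View pics/top0.png

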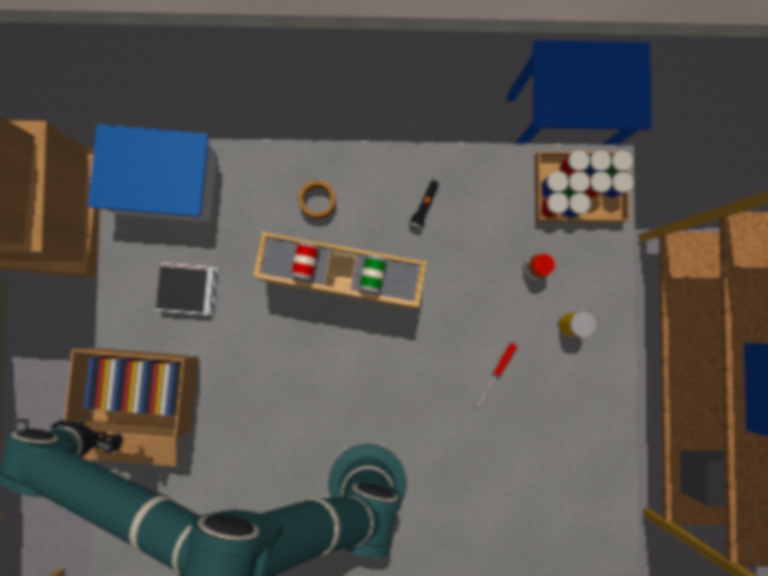

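View pics/side0.png

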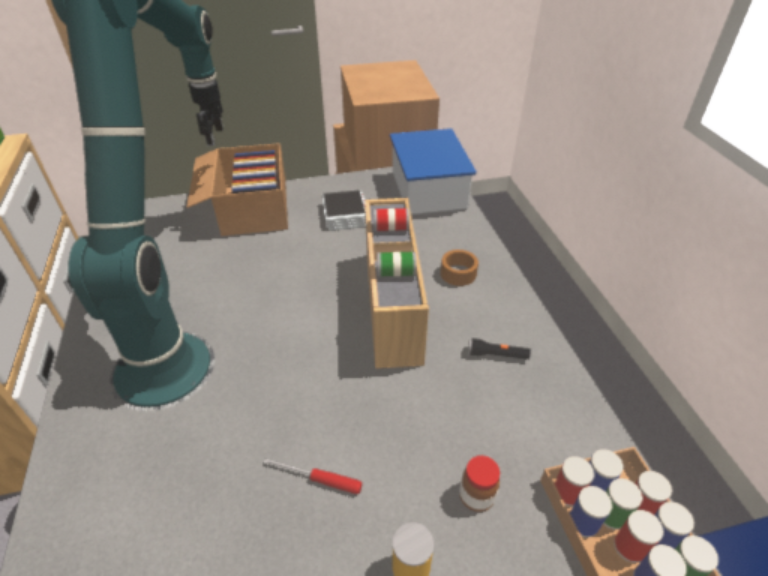

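The top view shows the dispenser's rim corners at about (264,233), (427,262), (416,306) and (254,276), red at (305,261), green at (373,273) and the slot at (341,268). The side view confirms red is on the far (+y) side and green on the −y side.

```bash
cat > h.py <<'E'
import numpy as np, cv2
from bench import monitor, optics
def plane(f,uv,z):
    uv=np.atleast_2d(uv); T=f['T']
    d=np.c_[(uv[:,0]-f['cx'])/f['fx'],-(uv[:,1]-f['cy'])/f['fy'],-np.ones(len(uv))]@T[:3,:3].T
    return T[:3,3]+d*((z-T[2,3])/d[:,2])[:,None]
def mask(im,c):
    h=cv2.cvtColor(im,cv2.COLOR_RGB2HSV); H=h[...,0].astype(int)
    m=(h[...,1]>120)&(h[...,2]>40)
    return m&(((H<6)|(H>174)) if c=='red' else (abs(H-60)<20))
def blob(im,c,box):
    m=mask(im,c); x0,y0,x1,y1=box; k=np.zeros_like(m); k[y0:y1,x0:x1]=1
    v,u=np.nonzero(m&k); return cv2.minAreaRect(np.c_[u,v].astype(np.float32)),len(u)
E
python3 - <<'E'
from h import *
f=optics.grab_frame('top')
c=np.array([[264,233],[427,262],[416,306],[254,276]])/1.5-.17
P=plane(f,c,.19); print(P.round(3),[np.linalg.norm(P[i]-P[(i+1)%4]).round(3) for i in range(4)])
m=P.mean(0); e=(P[0]-P[1]+P[3]-P[2])[:2]; e/=np.linalg.norm(e); n=np.array([e[1],-e[0]])
print('slot',m.round(4),'ey',e.round(3),'ex',n.round(3),'yaw',np.degrees(np.arctan2(n[1],n[0])))
for col,bx in(('red',(185,150,225,200)),('green',(230,160,275,205))):
    r,k=blob(f['frame'],col,bx); q=plane(f,r[0],.22)[0]; d=q[:2]-m[:2]; print(col,r,k,q.round(3),'disp x,y',(d@n).round(4),(d@e).round(4))
# slot edges cross-check
q=plane(f,np.array([[341,268]])/1.5-.17,.18)[0]; print('slot px',q.round(3))
o=monitor.get_obs(); from scipy.spatial.transform import Rotation as R
print('tool y',R.from_quat(o['eef_rot']).as_matrix()[:,1])
big=cv2.resize(f['frame'][145:215,160:295,::-1],None,fx=5.5,fy=5.5,interpolation=cv2.INTER_CUBIC); cv2.imwrite('pics/crop1.png',big)
E
```

```text
[[ 0.654  0.261  0.19 ]
 [ 0.586 -0.142  0.19 ]
 [ 0.477 -0.115  0.19 ]
 [ 0.547  0.284  0.19 ]] [np.float64(0.409), np.float64(0.112), np.float64(0.405), np.float64(0.109)]
slot [0.566  0.0719 0.19  ] ey [0.169 0.986] ex [ 0.986 -0.169] yaw -9.718966299921874
red ((203.0576934814453, 172.7115478515625), (14.512594223022461, 19.415496826171875), 11.309932708740234) 204 [0.586 0.157 0.22 ] disp x,y 0.0056 0.0872
green ((248.10110473632812, 181.56178283691406), (13.34166431427002, 17.988759994506836), 12.994616508483887) 153 [ 0.556 -0.007  0.22 ] disp x,y 0.0032 -0.0791
slot px [0.57  0.071 0.18 ]
tool y [ 0.27812792  0.96054305 -0.00138071]
```

View pics/crop1.png

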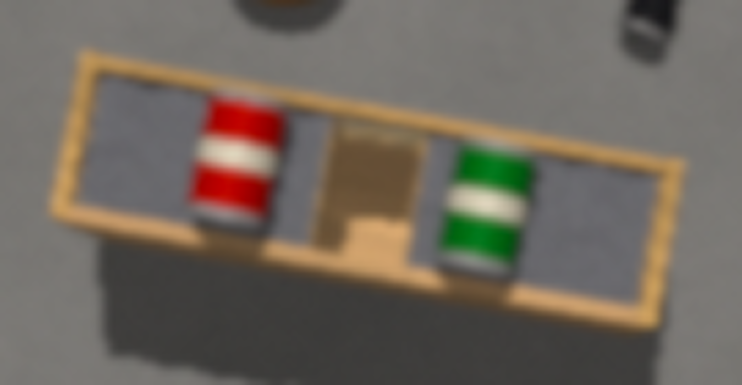

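The crop agrees: red lies left of the slot and green right, both square in the trough, with dispenser y about +87 and −79 mm. First I move to behind red with the fingers spread 40 mm along the tin's axis.

Emit:
step_arm:
  steps:
    - [[0,0,0.03,0],[0,0,0.03,0],[0.0258,-0.0256,0,-5.2],[0.0258,-0.0256,0,-5.2],[0.0258,-0.0256,0,-5.2],[0.0258,-0.0256,0,-5.2],[0.0258,-0.0256,0,-5.2],[0.0258,-0.0256,0,-5.2],[0.0258,-0.0256,0,-5.2],[0.0258,-0.0256,0,-5.2],[0.0258,-0.0256,0,-5.2],[0.0258,-0.0256,0,-5.2],[0.0258,-0.0256,0,-5.2],[0.0258,-0.0256,0,-5.2],[0.0258,-0.0256,0,-5.2],[0.0258,-0.0256,0,-5.2],[0.0258,-0.0256,0,-5.2],[0.0258,-0.0256,0,-5.2]]
  fingers: 0.04
  grip_force: 30

```text
clock: 2.4
ee_pos: [0.5949, 0.2128, 0.3083]
eef_rot: [0.764, 0.645, 0.0, 0.0]
wrist_force: [0.3, 0.7, 0.8]
grip_width: 0.04
gripper_force: 0.0
```

Emit:
step_arm:
  steps:
    - [[0,0,-0.025,0],[0,0,-0.025,0],[0,0,-0.025,0],[0,0,-0.016,0],[0,0,-0.01,0],[0,0,0,0],[-0.0014,-0.0079,0,0],[-0.0014,-0.0079,0,0],[-0.0014,-0.0079,0,0],[-0.0014,-0.0079,0,0],[-0.0014,-0.0079,0,0]]

```text
clock: 3.78
ee_pos: [0.5865, 0.1746, 0.2074]
eef_rot: [0.762, 0.647, 0.0, 0.0]
wrist_force: [0.2, -1.2, 0.0]
grip_width: 0.0397
gripper_force: 0.0
```

Run:
```python
from h import *
f=optics.grab_frame('side'); cv2.imwrite('pics/s2.png',cv2.resize(f['frame'][100:270,190:330,::-1],None,fx=3.5,fy=3.5))
```

```text
(no output)
```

View pics/s2.png

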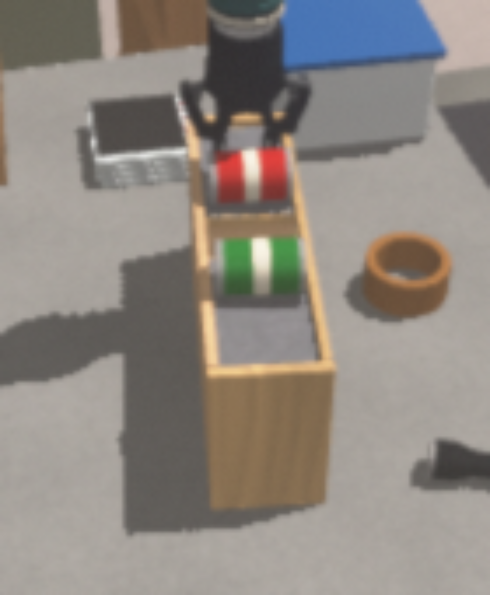

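The fingers straddle the far side of red, at about (250,140), and it is rolling toward the slot at about (250,205). Green is untouched at (260,265). I keep pushing.

Emit:
step_arm:
  steps:
    - [[-0.001,-0.006,0,0],[-0.001,-0.006,0,0],[-0.001,-0.006,0,0],[-0.001,-0.006,0,0],[-0.001,-0.006,0,0],[-0.001,-0.006,0,0],[-0.001,-0.004,0,0],[0,0,0,0],[0,0,0,0],[0,0,0,0]]

```text
clock: 5.08
ee_pos: [0.5796, 0.1356, 0.2073]
eef_rot: [0.762, 0.647, 0.0, -0.0]
wrist_force: [-0.1, -0.3, 0.4]
grip_width: 0.0401
gripper_force: 0.0
```

Run:
```python
from h import *
for n,b in(('top',(160,145,295,215)),('side',(190,100,330,270))):
    f=optics.grab_frame(n)
    for c in('red','green'):
        bb=b if n=='side' else (185,150,275,205)
        try: print(n,c,blob(f['frame'],c,bb))
        except Exception as e: print(n,c,'none')
cv2.imwrite('pics/s3.png',cv2.resize(f['frame'][100:270,190:330,::-1],None,fx=3.5,fy=3.5))
```

```text
top red (((0.0, 0.0), (0.0, 0.0), 0.0), 0)
top green (((248.10110473632812, 181.56178283691406), (13.34166431427002, 17.988759994506836), 12.994616508483887), 153)
side red (((0.0, 0.0), (0.0, 0.0), 0.0), 0)
side green (((264.0, 172.0), (6.0, 18.0), 90.0), 72)
```

View pics/s3.png

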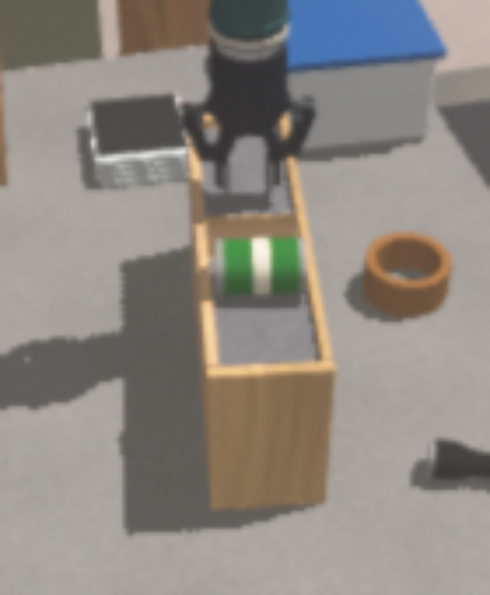

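Red has dropped out of sight into the slot, and green has not moved, at (260,265). Next I lift, cross over green and come down behind it.

Emit:
step_arm:
  steps:
    - [[0,0,0.03,0],[0,0,0.03,0],[0,0,0.03,0],[-0.0057,-0.0332,0,0],[-0.0057,-0.0332,0,0],[-0.0057,-0.0332,0,0],[-0.0057,-0.0332,0,0],[-0.0057,-0.0332,0,0],[-0.0057,-0.0332,0,0],[0,0,0,0]]

```text
clock: 6.42
ee_pos: [0.5448, -0.0671, 0.2977]
eef_rot: [0.764, 0.645, -0.0, 0.0]
wrist_force: [0.6, -0.3, -0.2]
grip_width: 0.0398
gripper_force: 0.0
```

Run:
```python
from h import *
f=optics.grab_frame('side'); cv2.imwrite('pics/s4.png',cv2.resize(f['frame'][100:270,190:330,::-1],None,fx=3.5,fy=3.5))
f=optics.grab_frame('top'); cv2.imwrite('pics/t4.png',cv2.resize(f['frame'][145:215,160:295,::-1],None,fx=5.5,fy=5.5,interpolation=cv2.INTER_CUBIC))
```

```text
(no output)
```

View pics/t4.png

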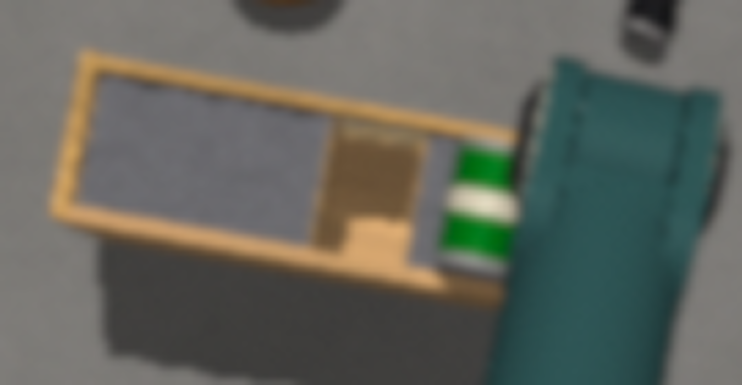

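The slot at (370,190) is empty, so red has run on. Green is still on the shelf at (480,205). Now I descend and push it in.

Emit:
step_arm:
  steps:
    - [[0,0,-0.025,0],[0,0,-0.025,0],[0,0,-0.025,0],[0,0,-0.015,0],[0,0,0,0],[0.0014,0.0079,0,0],[0.0014,0.0079,0,0],[0.0014,0.0079,0,0],[0.0014,0.0079,0,0],[0.0014,0.0079,0,0],[0.001,0.006,0,0],[0.001,0.006,0,0],[0.001,0.006,0,0],[0.001,0.006,0,0],[0.001,0.006,0,0],[0.001,0.005,0,0],[0,0,0,0],[0,0,0,0],[0,0,0,0]]

```text
clock: 8.9
ee_pos: [0.5583, 0.0102, 0.2073]
eef_rot: [0.763, 0.647, -0.0, 0.0]
wrist_force: [-0.2, 0.1, -0.1]
grip_width: 0.0399
gripper_force: 0.0
```

Run:
```python
from h import *
f=optics.grab_frame('side'); cv2.imwrite('pics/s5.png',cv2.resize(f['frame'][100:270,190:330,::-1],None,fx=3.5,fy=3.5))
print(blob(f['frame'],'green',(190,100,330,270)))
```

```text
(((0.0, 0.0), (0.0, 0.0), 0.0), 0)
```

View pics/s5.png

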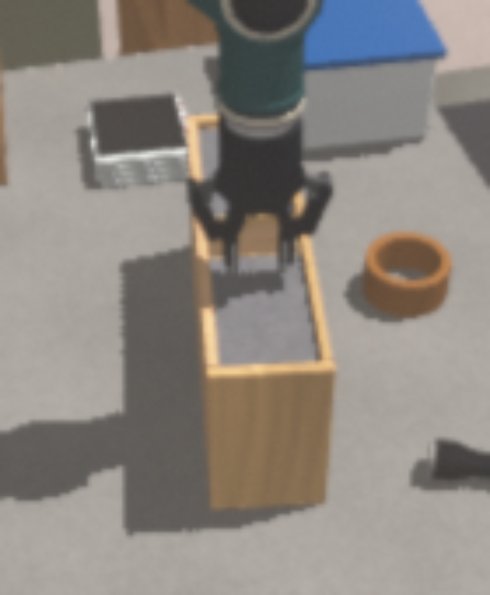

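Green has left the shelf: the fingers stand at about (260,265), and no tin is in view. I'll lift clear, back off so the slot can be seen, and check.

Emit:
step_arm:
  steps:
    - [[0,0,0.03,0],[0,0,0.03,0],[0,0,0.03,0],[-0.007,-0.03,0.01,0],[-0.007,-0.03,0,0],[-0.007,-0.03,0,0],[-0.007,-0.03,0,0],[-0.007,-0.03,0,0],[0,0,0,0],[0,0,0,0],[0,0,0,0],[0,0,0,0]]

```text
clock: 10.45
ee_pos: [0.5236, -0.1385, 0.3072]
eef_rot: [0.762, 0.648, -0.0, -0.0]
wrist_force: [-0.6, 0.1, -0.0]
grip_width: 0.0398
gripper_force: 0.0
```

Run:
```python
from h import *
f=optics.grab_frame('top'); cv2.imwrite('pics/t6.png',cv2.resize(f['frame'][145:215,160:295,::-1],None,fx=5.5,fy=5.5,interpolation=cv2.INTER_CUBIC))
print(plane(f,np.array([[388,190]])/5.5+[160,145],.11))
```

```text
[[0.57279176 0.06014546 0.11      ]]
```

View pics/t6.png

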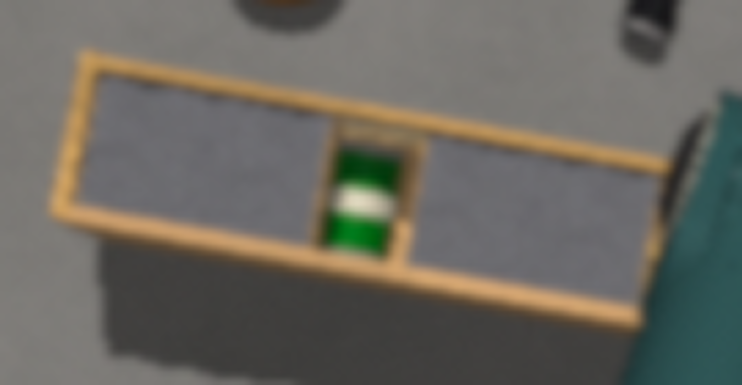

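Green lies level at the foot of the shaft, at about (363,203). That puts it near dispenser y = +6 mm, resting against red. I'm handing in.

```bash
python3 -c "
from bench import workorder
print(workorder.job_done())"
```

```text
the job is handed in; nothing more can be done
None
```

I rolled the red tin in first, then the green, and handed the job in. The last picture shows green at the foot of the shaft; red is out of sight in the run, so its place is inferred, and no verdict came back.

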